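# Wipe pot shards off the steel stand into the caddy

### The arm

A 6-joint arm with a two-finger parallel gripper is mounted at the origin on the work surface. World frame = base frame: x ahead of the robot, y to its left, z up, the work surface at z = 0. Lengths are in mm, angles in rad, forces in N, time in s.
With the tool pointing down it reaches from about 350 to 875 mm from the base axis. Payload 4.2 kg.
Tool frame: the origin (TCP) lies midway between the tips of the shut fingers; the grasp point (between the pads) lies 19 mm behind it; x points along the fingers, y is the direction in which the jaws open and shut, and the axes are right-handed (so a half turn about x gives the same grasp; the last joint's range is limited). The gripper opens to 85 mm and grips with 20 to 120 N. Pads are 22 mm wide; open, the fingers measure 114 mm over their backs; the gripper's body (76 mm by 85 mm) begins 54 mm behind the grasp point. The pads swing forward as they close: fully open they stand 13 mm farther back than shut.
Start: joints at [-0.866, 0.385, 0.008, 0, -1.194, -0.259], TCP at [269.499, -563.888, 231.312] pointing down, gripper open.
Joint ranges: [-3.14, 3.14], [-1.21, 2.06], [-1.07, 1.41], [-3.16, 2.05], [-2.99, -0.16], [-3.1, 3.1]. Speed limits (rad/s): [2.79, 2.79, 3.14, 3.14, 3.14, 3.14].

### API

Orientations are given as a unit quaternion [x, y, z, w].
In Python, from bench import readout, imaging, arm gives the robot as it stands.
- The arm moves only by the tool arm_command, never from a script. Its argument "increments" is a list of rows, each a list of 3 entries, a list of its own where there are three numbers: the turn, a rotation vector about the world's x, y, z in degrees, then the shift along the world's x, y, z in mm, then the closure, from 0 (fully open) to 1 (shut). In form: [[[ax, ay, az], [tx, ty, tz], fingers], ...]. A call has exactly 5 rows; each row is the pose to reach, as a shift and turn from the pose measured when the call began; what a row does not reach only later rows make up. A row lasts 1/10 s, in which the tool goes at most 50 mm and 8.59 degrees, less where a joint would pass 70% of its speed; a pose out of reach is approached as far as the arm can. A call with a gripper value outside its range is refused whole. The fingers move at their own pace and stop on an object; the grip force is fixed at half the most. Time passes only in rows, so rows that repeat a pose let the fingers close, or fill a call up. It gives the time, the measured TCP pose, the force and the opening at its end, in the units of the state.
- readout.read_state(): the state, without advancing time (a new reading comes with each control period).
- imaging.get_image(name): name is "scene" or "top"; returns (picture, depth): 400x640x3 uint8, blue, green, red; 400x640 float32, mm along the optical axis (not along the pixel's ray), 0 where there is no reading.
- imaging.camera_info(name): a dict with "vfov" (degrees; the focal length in pixels is half the picture's height over the tangent of half this angle, whatever the lens; pixels are square), "cx", "cy" (the principal point, pixels), "eye" and "rotation" of the camera in the world. Camera axes: x right, y down, z forward; pixel columns grow to the right and rows downward; lengths in mm; the calibration is good to about 2 mm. A picture is of the moment at which its call begins. camera_info takes no time and is no camera call.
- arm.job_done(): hands the job in, once; it reports no verdict.
The state is a dict: "clock": time; "joints": joint angles; "joint_vel": joint speeds; "joint_efforts": joint torques, N m; "position": TCP position; "ee_rot": TCP orientation; "contact_force": force on the tool from outside, world axes, zero at the start; "wrist_torque": the same for the moment, N m; "gripper_width": finger opening in mm.
Only numpy, scipy, OpenCV 4.12 (cv2) and the standard library are available. Lean on these libraries where they do the work, as an engineer would, in place of code of your own. Each camera call takes 0.05 s, during which the arm holds its last target. There are 200 camera calls.

### The job

Take the wooden scraper block off the closed steel box and, holding it, wipe all five terracotta chips off the open end of the steel stand into the grey caddy; do not touch the chips with the gripper itself. Leave the salt shaker standing where it is on the stand and the other things on the bench alone. Then stand the scraper back upright on the steel box's lid and let go.

Things in the scene. Friction and masses are not known exactly. Their poses are not given: they have to be found in the camera images.
- stand: Fixed low stainless steel stand. Origin: centre of its underside on the bench; x across (222 mm), y along (300 mm). Flat top 70 mm above the bench, sheet 5 mm thick. Along both long edges a 6 mm thick lip rises 12 mm above the sheet (inner faces at x = +-105 mm). Both ends (y = +-150 mm) are open, without lip: the caddy is at one end, the steel box at the other, either way round.
- caddy: Fixed open grey plastic caddy, 222 (x) x 140 (y) x 60 mm high outside, walls 5 mm, so its rim is 10 mm below the sheet's top; axes parallel to the stand's, centre 207 mm from the stand's centre along the stand's y, so the sheet's open end overhangs its near wall, 8 mm into its inside. Origin: centre of its underside.
- bail (a joint): Swing handle of the caddy: a 6 mm bar bent to a U, hinged at the middle of the caddy's two short walls, 48 mm above the bench; its cross-bar runs along the caddy's x, 70 mm from the hinge. 0 = straight up, positive = cross-bar leans to the caddy's -y. It moves easily, stays where it is left, and need not be used.
- steel_box: Fixed closed steel box with a flat lid, 190 (x) x 140 (y) mm body, lid 196 x 146 mm, 60 mm high, at the stand's other open end; axes parallel to the stand's. Origin: centre of its underside. The scraper stands on its lid.
- scraper: Loose wooden scraper block standing upright, 60 mm high, about 90 g. Lower part (the blade): 90 mm long (x), 18 mm thick (y), 22 mm high. Above it the grip: 60 mm long (x), 20 mm thick (y), from 22 to 60 mm height. Origin: centre of its underside. Grip it across its y.
- chip1: Loose terracotta chip, a flat irregular shard about 28 x 20 mm (never more than 17 mm from its centre), 9 mm thick, about 12 g, lying on the stand. Origin: centre of its underside.
- chip2: Loose terracotta chip, a flat irregular shard about 28 x 20 mm (never more than 17 mm from its centre), 9 mm thick, about 12 g, lying on the stand. Origin: centre of its underside.
- chip3: Loose terracotta chip, a flat irregular shard about 28 x 20 mm (never more than 17 mm from its centre), 9 mm thick, about 12 g, lying on the stand. Origin: centre of its underside.
- chip4: Loose terracotta chip, a flat irregular shard about 28 x 20 mm (never more than 17 mm from its centre), 9 mm thick, about 12 g, lying on the stand. Origin: centre of its underside.
- chip5: Loose terracotta chip, a flat irregular shard about 28 x 20 mm (never more than 17 mm from its centre), 9 mm thick, about 12 g, lying on the stand. Origin: centre of its underside.
- shaker: Loose glass salt shaker with a steel cap, 34 mm in diameter, 72 mm high, about 110 g, standing on the stand among the chips. Origin: centre of its underside. To be left standing where it is.
- tumbler: Loose steel tumbler, about 62 mm in diameter, 100 mm high, standing on the bench by the stand's far long side. Origin: centre of its underside. Leave alone.
- spatula: Loose wooden spatula, about 260 mm long (along its x), lying on the bench by the stand's near long side, blade to its +x. Leave alone.
- thali: Loose steel plate, 210 mm in diameter, 22 mm high, on the bench. Origin: centre of its underside. Leave alone.
- oil: Loose amber glass bottle, 60 mm in diameter, 190 mm high. Origin: centre of its underside. Leave alone.
Not all that is in view belongs to the job. What is shaped like the steel_box but red is not meant. Of the things shaped like the scraper, the wooden one is meant.

How it is judged:
By the outcome, as a careful person would: the job done as asked, in the order asked, and still so for the second after the job is handed in, with the robot touching nothing.
It also fails if it takes over 58 s, if anything falls off the work surface, if the arm or the gripper's body presses on something with over 40 N, if the wrist force passes 120 N, or if a joint passes its speed limit or range.

## Working session

There is one attempt and no reset: what is moved stays moved. The work goes in short steps, Python scripts to look and compute and a tool call to move; the robot and the scene stay as the last step left them, time stands still between calls to the robot, and variables do not carry over. Pictures are saved under pics/ and viewed, about 8 in all and at most 12, crops included, and the job is handed in when it is done.

Besides the shell and the picture viewer there is one more tool, called as name([rows], argument=value, ...), one row to a line, values as JSON. arm_command: Moves the arm, as the interface text tells. Its arguments: {"type":"object","properties":{"increments":{"type":"array","items":{"type":"array"}}},"required":["increments"]}

```bash
ls; mkdir -p pics; python3 - <<'E'
from bench import readout, imaging, arm
import cv2,numpy as np
for n in("scene","top"):
    p,d=imaging.get_image(n); cv2.imwrite(f"pics/{n}0.png",p); np.save(f"{n}0.npy",d); print(imaging.camera_info(n))
print(readout.read_state())
E
```

```text
pics
{'vfov': 44.36742550610814, 'cx': 317.7067687427776, 'cy': 204.616947619234, 'eye': array([1501.89940944, -560.167765  ,  826.25729756]), 'rotation': array([ 0.75946167,  0.44832391, -0.25079616, -0.39915526])}
{'vfov': 45.886876684615814, 'cx': 321.2611006303519, 'cy': 209.93303813332574, 'eye': array([ 207.46671241,  -62.05825126, 1737.62736541]), 'rotation': array([-0.6938741 ,  0.71368686, -0.06444351,  0.07097064])}
{'clock': 0.1, 'joints': array([-8.66378939e-01,  3.85505086e-01,  6.75778904e-03, -4.47871379e-04,
       -1.19401714e+00, -2.58595723e-01]), 'joint_vel': array([ 0.00143094, -0.00279981,  0.004072  ,  0.00130923, -0.00032204,
        0.00054231]), 'joint_efforts': array([-3.41250907e-04, -3.93320131e+01,  1.88929313e+01,  4.19798702e+00,
       -2.58857704e-03,  3.15663314e-06]), 'position': array([ 269.28638894, -563.42634554,  230.31188258]), 'ee_rot': array([-0.15557773,  0.68981597,  0.15694749,  0.68943236]), 'contact_force': array([-0.21923872, -0.04232028, -0.4052182 ]), 'wrist_torque': array([ 0.02826108, -0.00116764, -0.00487645]), 'gripper_width': 85.31130546969}
```

View pics/scene0.png

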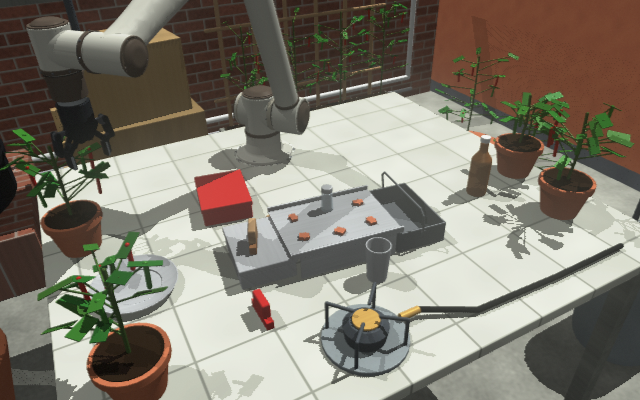

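View pics/top0.png

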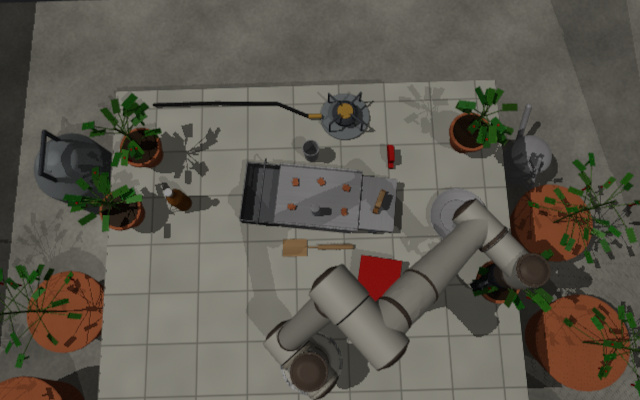

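The scene picture shows the closed steel box at (255,245) with the wooden scraper at (252,236). The red block at (262,308) and the red box at (223,197) are decoys. The stand, with its chips and the shaker at (326,198), lies right of the box, and the caddy at (405,215). In the top picture the scraper is at (382,201), the decoy block at (391,156), and the caddy on the left at (261,194). The wooden one on the grey box fits the description. Next comes the measurement and an enlarged crop.

```bash
cat > h.py <<'E'
import numpy as np,cv2
from scipy.spatial.transform import Rotation as R
from bench import readout,imaging
def cam(n):
    c=imaging.camera_info(n); f=200/np.tan(np.radians(c['vfov']/2))
    return f,c['cx'],c['cy'],np.array(c['eye']),R.from_quat(c['rotation']).as_matrix()
def ray(n,uv,z):
    f,cx,cy,e,M=cam(n); uv=np.atleast_2d(uv).astype(float)
    d=np.c_[(uv[:,0]-cx)/f,(uv[:,1]-cy)/f,np.ones(len(uv))]@M.T
    return e+d*((z-e[2])/d[:,2])[:,None]
def cloud(n,d):
    f,cx,cy,e,M=cam(n); v,u=np.mgrid[:400,:640]
    return e+np.stack([(u-cx)/f*d,(v-cy)/f*d,d],-1)@M.T
def proj(n,P):
    f,cx,cy,e,M=cam(n); q=(np.atleast_2d(P)-e)@M
    return np.c_[q[:,0]/q[:,2]*f+cx,q[:,1]/q[:,2]*f+cy]
E
python3 - <<'E'
from h import *
for n in("top","scene"):
    p=cv2.imread(f"pics/{n}0.png"); d=np.load(f"{n}0.npy"); P=cloud(n,d)
    x,y,z=P[...,0],P[...,1],P[...,2]
    reg=(x>350)&(x<750)&(y>-350)&(y<350)&(d>0)
    print(n,"bench z",np.median(z[(abs(z)<15)&reg]))
    for lo,hi,nm in((64,76,"sheet"),(53,64,"lid"),(78,86,"lips")):
        m=(reg&(z>lo)&(z<hi)).astype(np.uint8)
        k,l,s,c=cv2.connectedComponentsWithStats(m)
        for i in range(1,k):
            if s[i,4]>60:
                q=P[l==i]; r=cv2.minAreaRect(q[:,:2].astype(np.float32)); print(nm,s[i],r,np.median(q[:,2]))
    hsv=cv2.cvtColor(p,cv2.COLOR_BGR2HSV)
    m=(reg&(z>45)&(hsv[...,1]>90)&((hsv[...,0]<25)|(hsv[...,0]>172))).astype(np.uint8)
    k,l,s,c=cv2.connectedComponentsWithStats(m)
    for i in range(1,k):
        if s[i,4]>8:
            q=P[l==i];print("warm",s[i],c[i].round(1),q.mean(0).round(1),"zmax",q[:,2].max().round(),"ray79",ray(n,c[i],79)[0].round(1),hsv[l==i].mean(0).round())
p=cv2.imread("pics/top0.png");cv2.imwrite("pics/crop1.png",cv2.resize(p[145:245,230:420],None,fx=4,fy=4,interpolation=cv2.INTER_CUBIC))
E
```

```text
top bench z 2.8586914105849246
sheet [ 274  165   91   64 3605] ((582.9109497070312, -51.41685485839844), (321.7279968261719, 211.8933868408203), 82.82727813720703) 71.31735220608675
lid [ 358  175   39   57 1224] ((550.6746215820312, -253.76193237304688), (129.7037811279297, 204.7973175048828), 82.45828247070312) 60.2772317661437
lid [361 254  27   6  74] ((354.3065185546875, -232.58421325683594), (91.62445068359375, 17.08599853515625), 79.66214752197266) 60.22441792781569
warm [389 150   6  12  62] [391.5 155.5] [ 730.3 -315.9   60.7] zmax 70.0 ray79 [ 724.6 -313.1   79. ] [  1. 218. 106.]
warm [292 178   7   8  43] [295.  181.6] [636.6  41.3  80. ] zmax 90.0 ray79 [636.9  41.3  79. ] [ 10. 156. 115.]
warm [317 178   8   8  40] [320.8 181.3] [634.9 -52.4  80.8] zmax 93.0 ray79 [635.4 -52.4  79. ] [ 10. 157. 114.]
warm [342 184   9   8  45] [345.8 187.5] [ 609.4 -141.7   79.6] zmax 88.0 ray79 [ 609.6 -141.8   79. ] [  9. 157.  99.]
warm [373 190  13  24 128] [379.  201.1] [ 549.1 -255.   111.5] zmax 131.0 ray79 [ 556.  -258.9   79. ] [ 15. 129.  89.]
warm [288 204   8   6  42] [291.
[... 2326 characters left out ...]
6 216  10   8  53] [370.8 219.6] [639.6  39.9  78.7] zmax 84.0 ray79 [640.   39.7  79. ] [  9. 126. 190.]
warm [249 218   7  14  90] [251.9 224.7] [ 559.4 -257.   119.9] zmax 123.0 ray79 [ 505.  -239.6   79. ] [ 16.  96. 174.]
warm [334 227  12   7  57] [339.8 229.9] [638.5 -53.4  79.1] zmax 82.0 ray79 [638.4 -53.4  79. ] [  9. 126. 188.]
warm [299 232  11   8  62] [303.9 235.5] [ 613.4 -143.    78.8] zmax 82.0 ray79 [ 613.6 -143.1   79. ] [  9. 121. 158.]
warm [249 242   8  11  38] [253.4 246.2] [ 592.4 -270.3   80.6] zmax 86.0 ray79 [ 590.4 -269.7   79. ] [ 13. 111. 123.]
warm [253 289  13  16 114] [257.8 295.3] [ 732.7 -318.8   58.7] zmax 64.0 ray79 [ 753.2 -325.2   79. ] [  1. 172. 182.]
```

View pics/crop1.png

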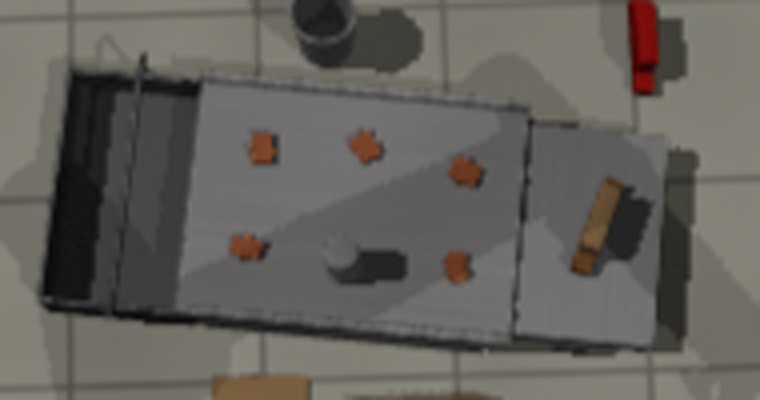

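Crop: the wooden block at (598,225), standing on the grey steel lid, is the scraper. The red one at (643,45) is on the bench and is not meant. The stand's centre is about (582,-41), with its y along (0.128,0.992) towards the caddy. Still to measure: scraper yaw, shaker, bail.

```bash
cat >> h.py <<'E'
C=np.array([582.2,-41.2]); Yv=np.array([.1285,.9917]); Xv=np.array([.9917,-.1285])
def S(p): p=np.atleast_2d(p)[:,:2]-C; return np.c_[p@Xv,p@Yv].round(1)
def W(X,Y): return (C+X*Xv+Y*Yv).round(1)
E
python3 - <<'E'
from h import *
for n in("top","scene"):
    p=cv2.imread(f"pics/{n}0.png"); d=np.load(f"{n}0.npy"); P=cloud(n,d)
    x,y,z=P[...,0],P[...,1],P[...,2]; hsv=cv2.cvtColor(p,cv2.COLOR_BGR2HSV)
    X=((P[...,:2]-C)@Xv);Y=((P[...,:2]-C)@Yv)
    wood=(hsv[...,1]>80)&(hsv[...,0]>10)&(hsv[...,0]<28)&(abs(X)<110)&(Y<-150)&(Y>-310)
    for lo in (65,112):
        m=wood&(z>lo); v,u=np.nonzero(m)
        q=P[m]; r=cv2.minAreaRect(q[:,:2].astype(np.float32))
        w=ray(n,np.c_[u,v],120)[:,:2]; ev,V=np.linalg.eigh(np.cov(w.T))
        print(n,"wood",lo,len(q),"rect",np.round(r[0],1),np.round(r[1],1),round(r[2],1),"mean",q.mean(0).round(1),"ray120",w.mean(0).round(1),"axis",V[:,1].round(3),np.sqrt(ev).round(1),"V",np.median(hsv[m],0))
    m=(z>128)&(z<155)&(abs(X)<100)&(abs(Y)<145); q=P[m]; v,u=np.nonzero(m)
    print("shaker",len(q),q.mean(0).round(1),np.median(S(q),0),"ray142",S(ray(n,[[u.mean(),v.mean()]],142)))
    m=(z>88)&(z<130)&(abs(X)<125)&(Y>152)&(Y<300); q=P[m]
    print("bail",len(q),q[:,2].max() if len(q) else 0, np.percentile(S(q),[2,20,50,80,98],axis=0).tolist() if len(q) else 0, np.median(q[:,2]))
    for c in ({"top":[(295,181.6),(320.8,181.3),(345.8,187.5),(291.4,206.5),(343.7,211.3)],"scene":[(370.8,219.6),(339.8,229.9),(303.9,235.5),(357.7,201.4),(292.8,216.7)]}[n]): print(S(ray(n,[c],77)))
    print("tumbler/tall",[ (c.round(0)) for c in [P[(z>85)&(X>112)&(X<200)&(abs(Y)<150)].mean(0)]])
print(R.from_quat(readout.read_state()['ee_rot']).as_matrix().round(3))
E
```

```text
top wood 65 130 rect [ 555.7 -258. ] [18.9 86.3] 65.9 mean [ 549.3 -255.   111.3] ray120 [ 547.7 -254.1] axis [-0.911  0.413] [ 5.4 24.9] V [ 16.  125.   93.5]
top wood 112 93 rect [ 558.1 -259. ] [18.9 60.5] 65.9 mean [ 556.8 -258.1  121.1] ray120 [ 557.1 -258.3] axis [-0.915  0.404] [ 5.5 17.7] V [ 16. 124.  98.]
shaker 65 [526.8 -30.4 144.9] [-56.3   3.4] ray142 [[-55.8   3.7]]
bail 113 129.4130454941685 [[-116.896, 195.924], [-79.67999999999999, 197.74], [-9.3, 199.2], [61.04000000000001, 201.3], [107.65599999999999, 202.852]] 121.69918140815253
[[44.3 88.9]]
[[54.6 -4.1]]
[[ 40.5 -96.3]]
[[-48.5  91.4]]
[[-47.3 -96.8]]
tumbler/tall [array([760., -18.,  97.])]
scene wood 65 170 rect [ 564.6 -259.3] [17.4 76.2] 64.3 mean [ 570.7 -260.9  106. ] ray120 [ 587.9 -266.4] axis [-0.943  0.334] [ 5.4 40.9] V [ 16.  96. 149.]
scene wood 112 105 rect [ 557.2 -256.7] [16.6 61.1] 66.9 mean [ 561.1 -257.8  119.7] ray120 [ 561.4 -258. ] axis [-0.924  0.382] [ 5.1 17.9] V [ 16.  96. 172.]
shaker 97 [532.2 -33.2 139.3] [-48.5   1.9] ray142 [[-46.4  -0.1]]
bail 159 123.79898290878862 [[-115.62, 195.4], [-70.64, 197.16], [17.9, 198.8], [100.36000000000001, 200.94], [115.44, 204.5]] 118.94684130806604
[[44.3 88.8]]
[[54.7 -3.6]]
[[ 41.7 -96.1]]
[[-47.6  93.4]]
[[-47.2 -96. ]]
tumbler/tall [array([754., -18.,  94.])]
[[-0.001 -0.431  0.902]
 [ 0.002  0.902  0.431]
 [-1.     0.002 -0.   ]]
```

Scraper: centre (558,-258), top at 120 mm as expected, long axis at -23.5°, so jaw direction 66.5°, which is a turn of -49°. The chips agree between both views within 2 mm. Shaker is at about X=-50, Y=2 in the stand frame, and the bail stands nearly upright at Y≈199.

arm_command([
  [[0, 0, -8], [32, 34, 0], 0],
  [[0, 0, -16], [64, 68, 0], 0],
  [[0, 0, -24], [96, 102, 0], 0],
  [[0, 0, -32], [128, 136, 0], 0],
  [[0, 0, -40], [160, 170, 0], 0],
])

```text
clock: 0.6
position: [429.7, -392.1, 229.9]
ee_rot: [0.091, 0.701, -0.09, 0.701]
contact_force: [0.9, -0.2, 0.3]
gripper_width: 85.6
```

```bash
cat > st.py <<'E'
from h import *
s=readout.read_state(); M=R.from_quat(s['ee_rot']).as_matrix()
print(round(s['clock'],2),s['position'].round(1),'S',S(s['position']),'jaw',round(np.degrees(np.arctan2(M[1,1],M[0,1])),1),'down',M[:,0].round(3),'F',s['contact_force'].round(1),'w',round(s['gripper_width'],1),'j',s['joints'].round(2))
E
python3 st.py
```

```text
0.6 [ 429.7 -392.1  229.9] S [[-106.1 -367.6]] jaw 75.3 down [-0.     0.002 -1.   ] F [ 0.9 -0.2  0.3] w 85.6 j [-0.46  0.31 -0.1  -0.   -1.16 -1.36]
```

arm_command([
  [[0, 0, -4], [32, 34, -5], 0],
  [[0, 0, -9], [64, 67, -15], 0],
  [[0, 0, -9], [96, 101, -30], 0],
  [[0, 0, -9], [128, 134, -50], 0],
  [[0, 0, -9], [128, 134, -50], 0],
])

```text
clock: 1.1
position: [559.2, -253.8, 175.9]
ee_rot: [0.145, 0.695, -0.142, 0.69]
contact_force: [-0.6, -0.3, -0.6]
gripper_width: 85.6
```

```bash
python3 st.py; python3 - <<'E'
from h import *
p,d=imaging.get_image("scene");q,_=imaging.get_image("top")
a=cv2.resize(p[150:290,190:330],(560,560),interpolation=2)
b=cv2.resize(q[160:240,340:420],(240,240),interpolation=2)
c=np.zeros((560,800,3),np.uint8);c[:,:560]=a;c[:240,560:]=b;cv2.imwrite("pics/pre.png",c)
E
```

```text
1.1 [ 559.2 -253.8  175.9] S [[   4.5 -213.8]] jaw 66.6 down [-0.005  0.005 -1.   ] F [-0.6 -0.3 -0.6] w 85.6 j [-0.16  0.41 -0.09 -0.   -1.07 -1.81]
```

View pics/pre.png

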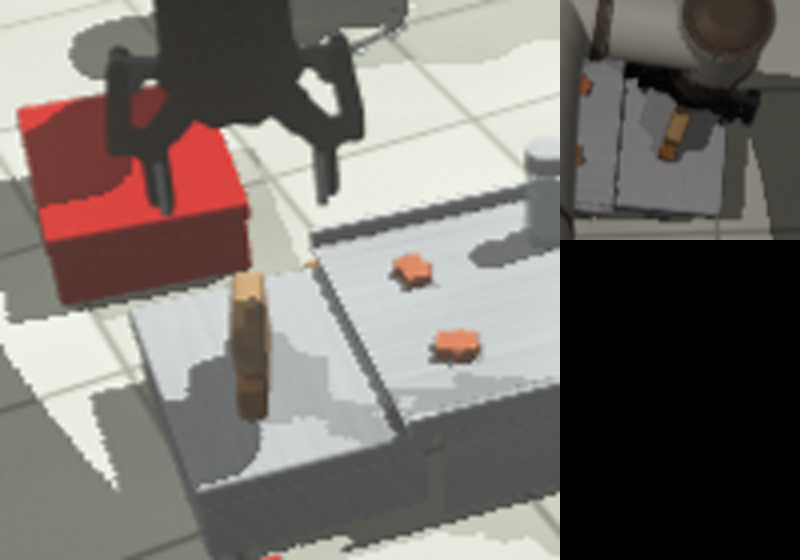

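The fingertips at (165,210) and (325,200) straddle the scraper, whose top is at (248,275). I will correct y by -4 mm and go down.

arm_command([
  [[0, 0, 0], [-1, -4, -10], 0],
  [[0, 0, 0], [-1, -4, -30], 0],
  [[0, 0, 0], [-1, -4, -55], 0],
  [[0, 0, 0], [-1, -4, -80], 0],
  [[0, 0, 0], [-1, -4, -90], 0],
])

```text
clock: 1.7
position: [554.2, -262.1, 86.2]
ee_rot: [0.147, 0.695, -0.145, 0.689]
contact_force: [-0.9, -0.3, -0.2]
gripper_width: 85.5
```

arm_command([
  [[0, 0, 0], [0, 0, 0], 1],
  [[0, 0, 0], [0, 0, 0], 1],
  [[0, 0, 0], [0, 0, 0], 1],
  [[0, 0, 0], [0, 0, 0], 1],
  [[0, 0, 0], [0, 0, 0], 1],
])

```text
clock: 2.2
position: [555.1, -262.3, 87.6]
ee_rot: [0.146, 0.694, -0.145, 0.69]
contact_force: [0.8, 0.4, -0.7]
gripper_width: 19.1
```

```bash
python3 st.py
```

```text
2.2 [ 555.1 -262.3   87.6] S [[   1.5 -222.8]] jaw 66.2 down [-0.004  0.003 -1.   ] F [ 0.8  0.4 -0.7] w 19.1 j [-0.18  0.5  -0.2  -0.   -0.88 -1.8 ]
```

Gripped (opening 19.1 mm). Now I lift and turn so the blade lies along the stand's y, to push chip 5 sideways into the other chips' lane.

arm_command([
  [[0, 0, 0], [0, 0, 15], 1],
  [[0, 0, 8], [0, 10, 35], 1],
  [[0, 0, 16], [-10, 30, 50], 1],
  [[0, 0, 24], [-20, 50, 50], 1],
  [[0, 0, 32], [-30, 70, 50], 1],
])

```text
clock: 2.7
position: [525.0, -191.5, 138.5]
ee_rot: [-0.052, 0.706, 0.053, 0.704]
contact_force: [-0.9, -0.9, -1.2]
gripper_width: 19.0
```

arm_command([
  [[0, 0, 8], [-8, 16, 0], 1],
  [[0, 0, 16], [-16, 32, 0], 1],
  [[0, 0, 24], [-24, 48, 0], 1],
  [[0, 0, 32], [-32, 64, 0], 1],
  [[0, 0, 40], [-32, 64, 0], 1],
])

```text
clock: 3.2
position: [492.0, -126.1, 138.9]
ee_rot: [-0.293, 0.645, 0.293, 0.642]
contact_force: [-0.6, 0.1, -0.0]
gripper_width: 19.4
```

```bash
python3 st.py
```

```text
3.2 [ 492.  -126.1  138.9] S [[-78.6 -95.7]] jaw 139.0 down [-0.003 -0.001 -1.   ] F [-0.6  0.1 -0. ] w 19.4 j [ 0.07  0.28 -0.41  0.   -0.89 -0.79]
```

arm_command([
  [[0, 0, 8], [0, 0, 0], 1],
  [[0, 0, 16], [0, 0, 0], 1],
  [[0, 0, 24], [0, 0, 0], 1],
  [[0, 0, 32], [0, 0, -10], 1],
  [[0, 0, 33.5], [0, 0, -22], 1],
])

```text
clock: 3.7
position: [492.4, -125.9, 117.2]
ee_rot: [-0.467, 0.532, 0.466, 0.531]
contact_force: [0.2, 0.7, -0.3]
gripper_width: 19.2
```

```bash
python3 st.py; cat > look.py <<'E'
from h import *
import sys
p,d=imaging.get_image("scene");q,_=imaging.get_image("top")
a=cv2.resize(p[160:290,200:460],(780,390),interpolation=2)
b=cv2.resize(q[150:240,235:415],(400,200),interpolation=2)
c=np.zeros((590,800,3),np.uint8);c[:390,:780]=a;c[390:,:400]=b;cv2.imwrite(f"pics/{sys.argv[1]}.png",c)
E
python3 look.py a1
```

```text
3.7 [ 492.4 -125.9  117.2] S [[-78.2 -95.5]] jaw 172.6 down [-0.    -0.002 -1.   ] F [ 0.2  0.7 -0.3] w 19.2 j [ 0.07  0.31 -0.43  0.   -0.83 -0.2 ]
```

View pics/a1.png

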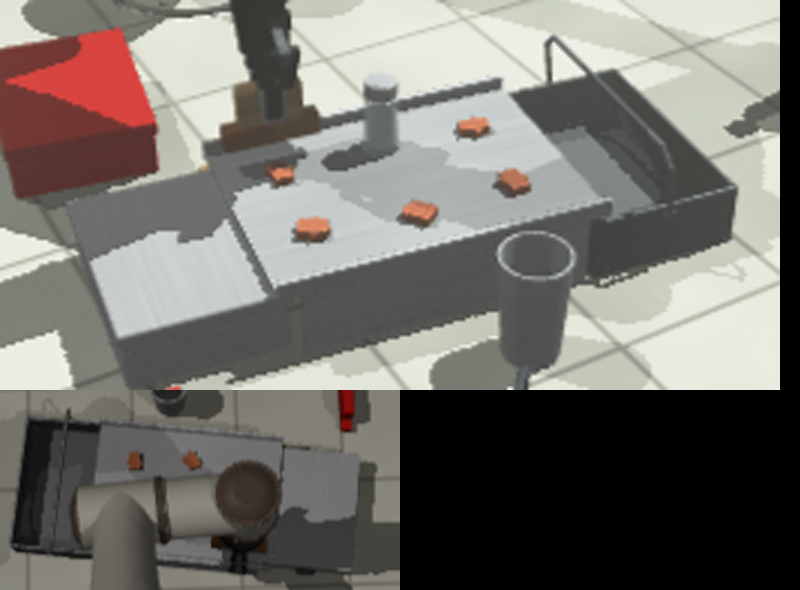

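The scraper, level in the jaws at (270,125), sits between the near lip and chip 5 (280,175). The shaker at (380,115) is clear. Next: lower the blade, then push in +X.

arm_command([
  [[0, 0, 0], [0, 0, -6], 1],
  [[0, 0, 0], [0, 0, -12], 1],
  [[0, 0, 0], [0, 0, -16], 1],
  [[0, 0, 0], [0, 0, -18], 1],
  [[0, 0, 0], [0, 0, -18], 1],
])

```text
clock: 4.3
position: [490.5, -125.9, 97.5]
ee_rot: [-0.465, 0.534, 0.466, 0.53]
contact_force: [-1.6, 0.3, 2.4]
gripper_width: 19.5
```

```bash
python3 st.py; python3 st.py
```

```text
4.3 [ 490.5 -125.9   97.5] S [[-80.  -95.8]] jaw 172.4 down [-0.006 -0.003 -1.   ] F [-1.6  0.3  2.4] w 19.5 j [ 0.07  0.33 -0.46  0.   -0.79 -0.21]
4.3 [ 490.5 -125.9   97.5] S [[-80.  -95.8]] jaw 172.4 down [-0.006 -0.003 -1.   ] F [-1.6  0.3  2.4] w 19.5 j [ 0.07  0.33 -0.46  0.   -0.79 -0.21]
```

arm_command([
  [[0, 0, 0], [10, -1.3, 1], 1],
  [[0, 0, 0], [20, -2.6, 1], 1],
  [[0, 0, 0], [30, -3.9, 1], 1],
  [[0, 0, 0], [40, -5.2, 1], 1],
  [[0, 0, 0], [50, -6.5, 1], 1],
])

```text
clock: 4.8
position: [541.6, -132.6, 98.3]
ee_rot: [-0.465, 0.534, 0.466, 0.53]
contact_force: [-0.4, -0.1, -0.5]
gripper_width: 19.3
```

arm_command([
  [[0, 0, 0], [10, -1.3, 0], 1],
  [[0, 0, 0], [20, -2.6, 0], 1],
  [[0, 0, 0], [30, -3.9, 0], 1],
  [[0, 0, 0], [36, -4.6, 0], 1],
  [[0, 0, 0], [36, -4.6, 0], 1],
])

```text
clock: 5.3
position: [578.5, -137.3, 98.1]
ee_rot: [-0.465, 0.534, 0.466, 0.53]
contact_force: [-1.0, 0.2, -1.3]
gripper_width: 19.2
```

```bash
python3 st.py; cat > chips.py <<'E'
from h import *
for n in("scene","top"):
    p,d=imaging.get_image(n); P=cloud(n,d); hsv=cv2.cvtColor(p,cv2.COLOR_BGR2HSV)
    m=((hsv[...,1]>90)&(hsv[...,0]>=5)&(hsv[...,0]<13)&(P[...,2]>0)&(P[...,2]<95)).astype(np.uint8)
    k,l,s,c=cv2.connectedComponentsWithStats(m)
    for i in range(1,k):
        z=np.median(P[l==i][:,2]); w=S(ray(n,c[i],77 if z>65 else max(z-3,5)))[0]
        if s[i,4]>8 and abs(w[0])<130 and -300<w[1]<290: print(n,c[i].round(),s[i,4],w,"z",z.round())
E
python3 chips.py
```

```text
5.3 [ 578.5 -137.3   98.1] S [[  8.6 -95.8]] jaw 172.3 down [-0.006 -0.003 -1.   ] F [-1.   0.2 -1.3] w 19.2 j [ 0.04  0.46 -0.24  0.   -0.88 -0.18]
scene [358. 201.] 42 [-47.5  93.3] z 79.0
scene [371. 220.] 55 [44.6 88.9] z 79.0
scene [340. 230.] 56 [55.6 -3.6] z 79.0
scene [305. 238.] 107 [ 52.9 -96.9] z 79.0
```

Chips 5 and 3 are now together at X≈35 to 65, Y≈-97. I will lift, turn back by 90° and get behind them.

arm_command([
  [[0, 0, 0], [-3, 0, 15], 1],
  [[0, 0, -8], [0, -5, 30], 1],
  [[0, 0, -16], [10, -15, 30], 1],
  [[0, 0, -24], [20, -25, 30], 1],
  [[0, 0, -32], [30, -35, 30], 1],
])

```text
clock: 5.9
position: [607.5, -172.4, 130.0]
ee_rot: [-0.298, 0.642, 0.3, 0.639]
contact_force: [0.2, 0.8, -0.9]
gripper_width: 18.9
```

arm_command([
  [[0, 0, -8], [4, -4, 0], 1],
  [[0, 0, -16], [8, -8, 0], 1],
  [[0, 0, -24], [8, -8, 0], 1],
  [[0, 0, -32], [8, -8, 0], 1],
  [[0, 0, -40], [8, -8, 0], 1],
])

```text
clock: 6.4
position: [615.2, -180.5, 131.5]
ee_rot: [-0.058, 0.705, 0.061, 0.704]
contact_force: [0.0, 0.5, -0.9]
gripper_width: 18.9
```

```bash
python3 st.py
```

```text
6.4 [ 615.2 -180.5  131.5] S [[  50.6 -133.9]] jaw 99.7 down [-0.002  0.004 -1.   ] F [ 0.   0.5 -0.9] w 18.9 j [-0.04  0.49 -0.08 -0.01 -1.   -1.36]
```

arm_command([
  [[0, 0, -8], [1, 0, 0], 1],
  [[0, 0, -17], [1, 0, -10], 1],
  [[0, 0, -17], [1, 0, -24], 1],
  [[0, 0, -17], [1, 0, -32], 1],
  [[0, 0, -17], [1, 0, -33], 1],
])

```text
clock: 6.9
position: [615.7, -180.4, 97.7]
ee_rot: [0.046, 0.707, -0.043, 0.705]
contact_force: [0.2, -0.2, -0.4]
gripper_width: 19.3
```

```bash
python3 st.py;python3 look.py a2
```

```text
6.9 [ 615.7 -180.4   97.7] S [[  51.1 -133.8]] jaw 82.8 down [-0.002  0.005 -1.   ] F [ 0.2 -0.2 -0.4] w 19.3 j [-0.04  0.53 -0.11 -0.01 -0.93 -1.66]
```

View pics/a2.png

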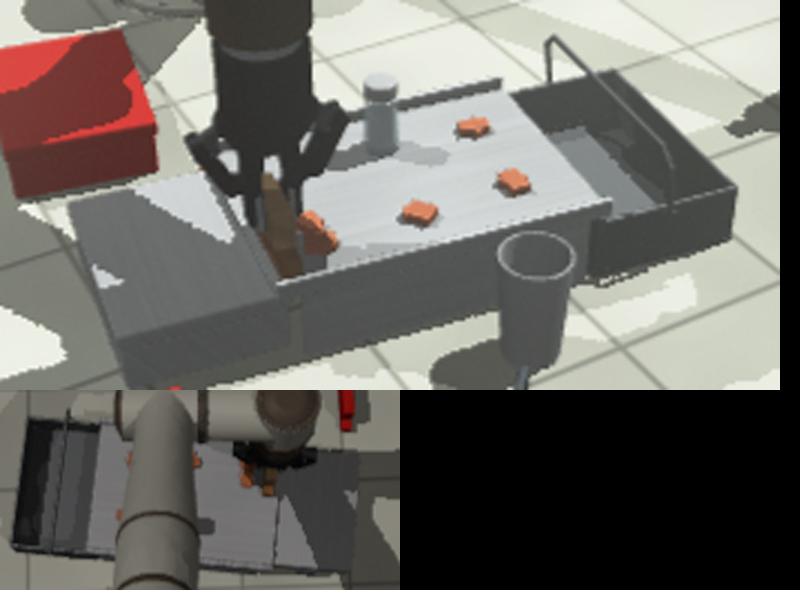

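Chips 5 and 3 at (318,232) lie in front of the blade, well within its length, and the shaker is clear. Now I sweep along the stand's +y.

arm_command([
  [[0, 0, 0], [2.3, 17.9, 0.5], 1],
  [[0, 0, 0], [4.6, 35.7, 0.5], 1],
  [[0, 0, 0], [6.9, 53.6, 0.5], 1],
  [[0, 0, 0], [9.2, 71.4, 0.5], 1],
  [[0, 0, 0], [11.6, 89.3, 0.5], 1],
])

```text
clock: 7.5
position: [627.8, -89.1, 98.9]
ee_rot: [0.046, 0.706, -0.042, 0.705]
contact_force: [-1.1, -0.0, -1.1]
gripper_width: 18.8
```

arm_command([
  [[0, 0, 0], [2.3, 17.9, 0], 1],
  [[0, 0, 0], [4.6, 35.7, 0], 1],
  [[0, 0, 0], [6.9, 53.6, 0], 1],
  [[0, 0, 0], [9.2, 71.4, 0], 1],
  [[0, 0, 0], [11.6, 89.3, 0], 1],
])

```text
clock: 8.0
position: [639.5, 1.7, 98.9]
ee_rot: [0.046, 0.706, -0.042, 0.705]
contact_force: [0.3, 0.4, -0.3]
gripper_width: 19.3
```

```bash
python3 st.py;python3 chips.py
```

```text
8.0 [639.5   1.7  98.9] S [[51.4 49.9]] jaw 82.8 down [-0.001  0.005 -1.   ] F [ 0.3  0.4 -0.3] w 19.3 j [ 0.25  0.52 -0.12 -0.01 -0.93 -1.94]
scene [360. 201.] 14 [-48.7 100.7] z 79.0
scene [375. 221.] 151 [54.5 95.3] z 79.0
top [293. 183.] 117 [39.6 94.9] z 80.0
top [291. 206.] 38 [-48.2  92.1] z 82.0
```

arm_command([
  [[0, 0, 0], [2, 15.5, -0.5], 1],
  [[0, 0, 0], [4, 31, -0.5], 1],
  [[0, 0, 0], [6, 46.5, -0.5], 1],
  [[0, 0, 0], [8, 62, -0.5], 1],
  [[0, 0, 0], [10, 77.5, -0.5], 1],
])

```text
clock: 8.6
position: [650.1, 81.8, 98.4]
ee_rot: [0.045, 0.706, -0.041, 0.705]
contact_force: [-0.4, 0.2, -0.6]
gripper_width: 18.9
```

arm_command([
  [[0, 0, 0], [1, 8, 0], 1],
  [[0, 0, 0], [2, 16, 0], 1],
  [[0, 0, 0], [2.7, 21, 0], 1],
  [[0, 0, 0], [2.7, 21, 0], 1],
  [[0, 0, 0], [2.7, 21, 0], 1],
])

```text
clock: 9.1
position: [652.8, 102.5, 98.4]
ee_rot: [0.045, 0.706, -0.042, 0.705]
contact_force: [-0.4, -0.2, -0.8]
gripper_width: 19.0
```

```bash
python3 st.py;python3 chips.py;python3 look.py a3
```

```text
9.1 [652.8 102.5  98.4] S [[ 51.5 151.5]] jaw 83.0 down [-0.001  0.005 -1.   ] F [-0.4 -0.2 -0.8] w 19.0 j [ 0.4   0.55 -0.06 -0.01 -0.95 -2.09]
scene [358. 201.] 29 [-48.4  94. ] z 80.0
scene [405. 229.] 16 [ 50.3 192.9] z 23.0
top [270. 185.] 103 [ 38.7 187.4] z 19.0
top [291. 206.] 41 [-47.8  92.5] z 81.0
```

View pics/a3.png

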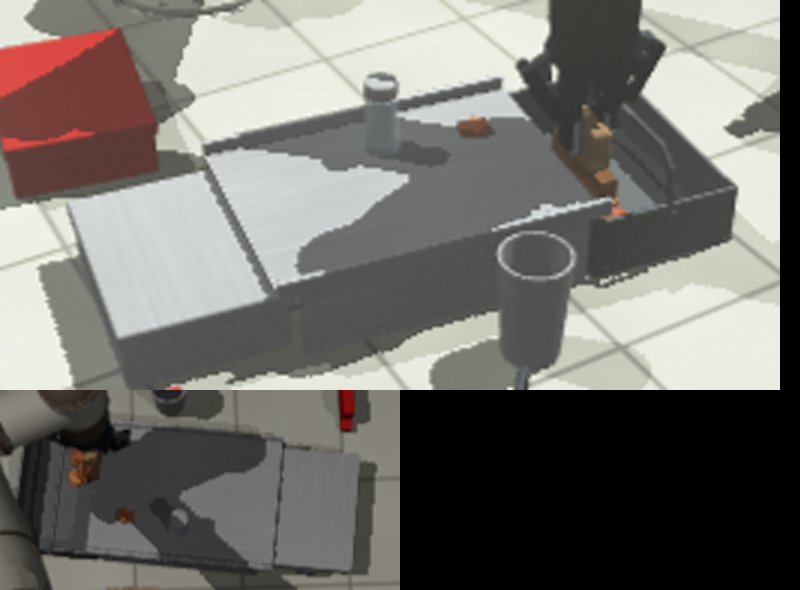

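Four chips are in the caddy near (615,208) in the scene view and (85,467) in the top inset, at z≈20. Chip 4 at (473,127) and the shaker at (380,115) are untouched. For chip 4 I put the blade at X=-23, Y=61, which covers it while the fingers stay out of the shaker's X range.

arm_command([
  [[0, 0, 0], [0, 0, 15], 1],
  [[0, 0, 0], [-3, -15, 30], 1],
  [[0, 0, 0], [-6, -45, 30], 1],
  [[0, 0, 0], [-12, -80, 30], 1],
  [[0, 0, 0], [-35, -86, 30], 1],
])

```text
clock: 9.8
position: [618.5, 12.4, 129.1]
ee_rot: [0.047, 0.705, -0.043, 0.706]
contact_force: [-0.4, 0.1, -0.5]
gripper_width: 19.5
```

```bash
python3 st.py
```

```text
9.8 [618.5  12.4 129.1] S [[29.1 57.9]] jaw 82.7 down [ 0.001  0.005 -1.   ] F [-0.4  0.1 -0.5] w 19.5 j [ 0.28  0.46 -0.14 -0.01 -0.96 -1.97]
```

arm_command([
  [[0, 0, 0], [-17, 3, 0], 1],
  [[0, 0, 0], [-34, 6, 0], 1],
  [[0, 0, 0], [-51, 9.5, -5], 1],
  [[0, 0, 0], [-51, 9.5, -20], 1],
  [[0, 0, 0], [-51, 9.5, -30], 1],
])

```text
clock: 10.3
position: [567.0, 21.1, 99.6]
ee_rot: [0.047, 0.705, -0.043, 0.706]
contact_force: [-0.1, -0.3, -0.4]
gripper_width: 19.6
```

```bash
python3 st.py;python3 look.py a4;python3 chips.py
```

```text
10.3 [567.   21.1  99.6] S [[-23.1  59.8]] jaw 82.7 down [ 0.002  0.005 -1.   ] F [-0.1 -0.3 -0.4] w 19.6 j [ 0.32  0.42 -0.31 -0.01 -0.84 -2.01]
scene [360. 202.] 18 [-44.1  99.1] z 79.0
scene [405. 229.] 17 [ 48.8 193.5] z 22.0
top [291. 206.] 40 [-48.1  91.9] z 79.0
```

View pics/a4.png

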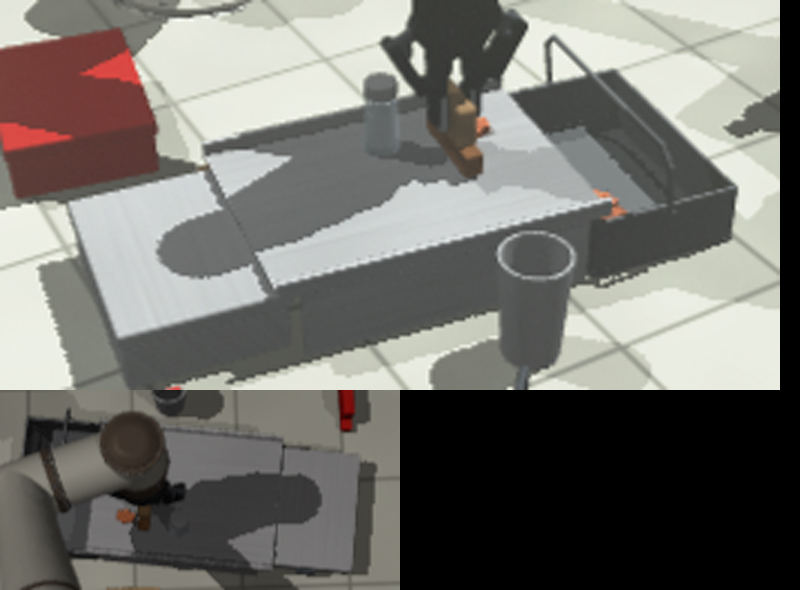

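The blade end lies behind chip 4 (480,128), the shaker (380,115) is still standing, and the grip clears it. Sweep 92 mm.

arm_command([
  [[0, 0, 0], [2, 15, -1], 1],
  [[0, 0, 0], [4, 30, -1], 1],
  [[0, 0, 0], [6, 45, -1], 1],
  [[0, 0, 0], [8, 60, -1], 1],
  [[0, 0, 0], [9.6, 74, -1], 1],
])

```text
clock: 11.0
position: [577.8, 97.4, 98.4]
ee_rot: [0.046, 0.705, -0.043, 0.706]
contact_force: [0.9, 0.2, -0.9]
gripper_width: 19.4
```

arm_command([
  [[0, 0, 0], [1, 8, 0], 1],
  [[0, 0, 0], [2, 16, 0], 1],
  [[0, 0, 0], [2.3, 18, 0], 1],
  [[0, 0, 0], [2.3, 18, 0], 1],
  [[0, 0, 0], [2.3, 18, 0], 1],
])

```text
clock: 11.5
position: [579.9, 115.0, 98.4]
ee_rot: [0.046, 0.705, -0.043, 0.706]
contact_force: [0.3, -0.6, -0.3]
gripper_width: 19.4
```

```bash
python3 st.py;python3 chips.py
```

```text
11.5 [579.9 115.   98.4] S [[-22.3 154.6]] jaw 82.7 down [ 0.001  0.005 -1.   ] F [ 0.3 -0.6 -0.3] w 19.4 j [ 0.47  0.45 -0.25 -0.   -0.87 -2.16]
scene [391. 212.] 17 [-49.8 201.5] z 14.0
scene [405. 230.] 18 [ 52.4 190.6] z 24.0
top [266. 208.] 45 [-51.8 192.9] z 16.0
```

All five chips are in the caddy (z≈14 to 24). I lift well above the shaker and return to the box lid.

arm_command([
  [[0, 0, 0], [0, 0, 30], 1],
  [[0, 0, 0], [0, 0, 70], 1],
  [[0, 0, 0], [0, -5, 110], 1],
  [[0, 0, 0], [-2, -40, 115], 1],
  [[0, 0, 0], [-5, -80, 115], 1],
])

```text
clock: 12.1
position: [576.0, 34.8, 215.9]
ee_rot: [0.046, 0.704, -0.042, 0.708]
contact_force: [1.3, -0.3, -0.6]
gripper_width: 19.4
```

arm_command([
  [[0, 0, 0], [-3, -45, 0], 1],
  [[0, 0, 0], [-6, -90, 0], 1],
  [[0, 0, 0], [-10, -135, 0], 1],
  [[0, 0, 0], [-14, -180, 0], 1],
  [[0, 0, 0], [-17, -225, 0], 1],
])

```text
clock: 12.6
position: [558.1, -192.4, 216.2]
ee_rot: [0.047, 0.703, -0.042, 0.708]
contact_force: [1.0, -0.2, -0.6]
gripper_width: 19.3
```

```bash
python3 st.py
```

```text
12.6 [ 558.1 -192.4  216.2] S [[  -4.5 -153. ]] jaw 82.8 down [ 0.007  0.006 -1.   ] F [ 1.  -0.2 -0.6] w 19.3 j [-0.06  0.33 -0.1  -0.01 -1.13 -1.63]
```

arm_command([
  [[0, 0, 0], [-2, -35, 0], 1],
  [[0, 0, 0], [-4, -69, -10], 1],
  [[0, 0, 0], [-4, -69, -50], 1],
  [[0, 0, 0], [-4, -69, -90], 1],
  [[0, 0, 0], [-4, -69, -116], 1],
])

```text
clock: 13.1
position: [552.0, -261.9, 97.2]
ee_rot: [0.048, 0.705, -0.042, 0.707]
contact_force: [-0.3, -0.2, -0.1]
gripper_width: 18.9
```

arm_command([
  [[0, 0, 0], [0, 0, -3], 1],
  [[0, 0, 0], [0, 0, -6], 1],
  [[0, 0, 0], [0, 0, -8], 1],
  [[0, 0, 0], [0, 0, -9], 1],
  [[0, 0, 0], [0, 0, -10], 1],
])

```text
clock: 13.6
position: [552.8, -262.0, 88.6]
ee_rot: [0.048, 0.704, -0.042, 0.708]
contact_force: [0.1, 0.1, -1.1]
gripper_width: 19.2
```

```bash
python3 st.py
```

```text
13.6 [ 552.8 -262.    88.6] S [[  -0.8 -222.7]] jaw 82.7 down [ 0.006  0.007 -1.   ] F [ 0.1  0.1 -1.1] w 19.2 j [-0.18  0.49 -0.2  -0.01 -0.87 -1.51]
```

No contact yet, so I continue down 2.5 mm in small steps.

arm_command([
  [[0, 0, 0], [0, 0, -0.5], 1],
  [[0, 0, 0], [0, 0, -1], 1],
  [[0, 0, 0], [0, 0, -1.5], 1],
  [[0, 0, 0], [0, 0, -2], 1],
  [[0, 0, 0], [0, 0, -2.5], 1],
])

```text
clock: 14.1
position: [553.4, -262.0, 87.7]
ee_rot: [0.047, 0.703, -0.043, 0.708]
contact_force: [-0.3, 1.7, 9.4]
gripper_width: 19.3
```

Contact at 9.4 N: the scraper is on the lid. I ease up slightly, then let go.

arm_command([
  [[0, 0, 0], [0, 0, -0.5], 1],
  [[0, 0, 0], [0, 0, -0.5], 0.8],
  [[0, 0, 0], [0, 0, -0.5], 0.5],
  [[0, 0, 0], [0, 0, -0.5], 0],
  [[0, 0, 0], [0, 0, -0.5], 0],
])

```text
clock: 14.6
position: [553.3, -262.0, 86.8]
ee_rot: [0.047, 0.704, -0.042, 0.708]
contact_force: [-1.1, 0.2, 0.5]
gripper_width: 61.9
```

arm_command([
  [[0, 0, 0], [0, 0, 0], 0],
  [[0, 0, 0], [0, 0, 0], 0],
  [[0, 0, 0], [0, 0, 5], 0],
  [[0, 0, 0], [0, 0, 20], 0],
  [[0, 0, 0], [0, 0, 40], 0],
])

```text
clock: 15.1
position: [552.7, -261.9, 126.5]
ee_rot: [0.048, 0.704, -0.042, 0.707]
contact_force: [0.7, -0.2, 0.7]
gripper_width: 85.5
```

arm_command([
  [[0, 0, 0], [0, 0, 30], 0],
  [[0, 0, 0], [0, 0, 70], 0],
  [[0, 0, 0], [0, 0, 110], 0],
  [[0, 0, 0], [0, -20, 120], 0],
  [[0, 0, 0], [-30, -50, 120], 0],
])

```text
clock: 15.6
position: [526.0, -312.0, 249.7]
ee_rot: [0.045, 0.702, -0.042, 0.71]
contact_force: [0.0, -1.6, -0.8]
gripper_width: 85.6
```

arm_command([
  [[0, 0, 0], [-40, -30, 0], 0],
  [[0, 0, 0], [-80, -60, 0], 0],
  [[0, 0, 0], [-110, -90, 0], 0],
  [[0, 0, 0], [-110, -90, 0], 0],
  [[0, 0, 0], [-110, -90, 0], 0],
])

```text
clock: 16.1
position: [415.2, -402.6, 250.2]
ee_rot: [0.046, 0.702, -0.043, 0.71]
contact_force: [0.4, -0.1, -0.4]
gripper_width: 85.3
```

```bash
python3 st.py;python3 chips.py;python3 look.py a5; python3 - <<'E'
from h import *
p=cv2.imread("pics/a5.png")
for n in("top","scene"):
    p,d=imaging.get_image(n);P=cloud(n,d);X=((P[...,:2]-C)@Xv);Y=((P[...,:2]-C)@Yv);z=P[...,2]
    m=(z>128)&(z<155)&(abs(X)<100)&(abs(Y)<145);v,u=np.nonzero(m);print(n,"shaker",m.sum(),S(ray(n,[[u.mean(),v.mean()]],142)) if m.any() else 0)
    m=(z>112)&(z<130)&(abs(X)<90)&(Y<-150)&(Y>-300);print("scraper top",m.sum(),S(P[m].mean(0)) if m.any() else 0,np.median(z[m]))
E
```

```text
16.1 [ 415.2 -402.6  250.2] S [[-119.2 -379.9]] jaw 82.8 down [ 0.012  0.004 -1.   ] F [ 0.4 -0.1 -0.4] w 85.3 j [-0.5   0.29 -0.08 -0.01 -1.19 -1.2 ]
scene [390. 211.] 22 [-51.3 200.9] z 15.0
scene [405. 229.] 16 [ 50.8 192.5] z 23.0
top [271. 184.] 143 [ 40.3 184. ] z 21.0
top [265. 208.] 37 [-51.3 195.5] z 15.0
top shaker 65 [[-55.8   3.7]]
scraper top 9 [[   6.3 -213.1]] 118.13321914314724
scene shaker 97 [[-46.5  -0.3]]
scraper top 135 [[   6.2 -222.3]] 119.50040423476389
```

View pics/a5.png

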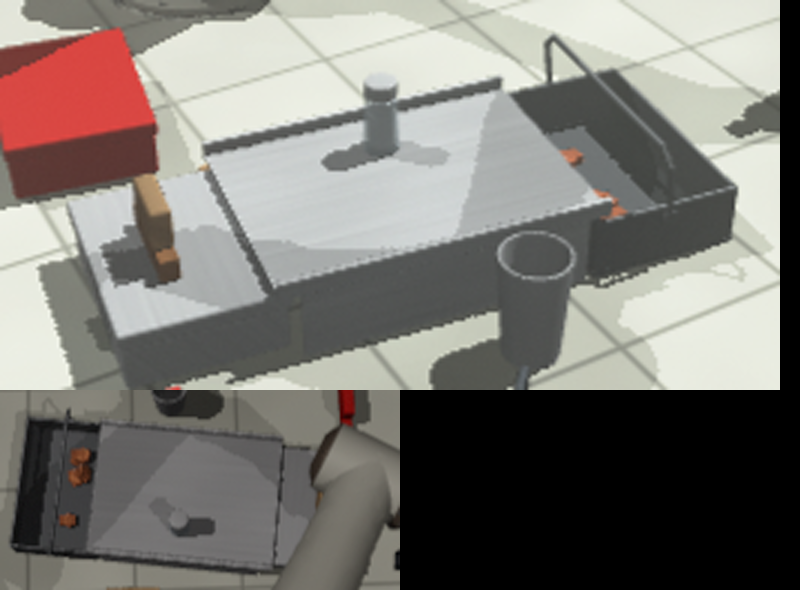

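The scraper stands upright on the lid at (155,230) and the stand holds only the shaker at (380,115). The chips are inside the caddy at (570,157) and (610,205): a pile of about four chips' area (143 px at roughly 40 px each) plus one. The robot touches nothing.

```bash
python3 -c "
from bench import arm; print(arm.job_done())"
```

```text
the job is handed in; nothing more can be done
None
```

The job is done and handed in at about 16 s of the 58 s allowed. All five chips are in the grey caddy, and the wooden scraper stands upright on the steel box's lid, released.

- **How it went:** I held the scraper throughout. I pushed chip 5 sideways clear of the shaker's lane, swept four chips off the open end in one pass, and swept chip 4 off in a second pass. Only the blade pushed the chips. Every force reading I took was below 10 N; the highest, 9.4 N, came when setting the scraper down.
- **Last checks:** The sheet is empty except for the shaker, which reads at the same place as before (within 0.3 mm in each view). The scraper's top reads about 119 mm, against the 120 mm expected when it stands upright. The gripper is open and well clear.
- **Weaker or disagreeing checks:**
  - **Chip count:** Four chips lie overlapped in the caddy, so I counted them by area (143 px against about 40 px each) rather than one by one.
  - **Shaker position:** The two cameras place it about 10 mm apart, a camera bias that was there from the start.
  - **Other items:** I did not re-measure the tumbler, spatula, plate or bottle at the end; the tumbler looks unmoved in the last picture, and no move was made near the others.

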